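# Lock the board frame and hold its spring jaw open at the marker

## Task

On the tilting circuit-board repair frame, first slide the shot bolt fully home into its keeper so that the frame cannot tip, and only then take the spring jaw by its pull tab, draw it open until its pointer stands level with the marker clip on the rule bar, and keep it there with your fingers on the tab: your work ends while you are still holding the jaw open, so that a colleague can drop the board in. Leave the marker as it is set and do not disturb the other things on the bench.

Things in the scene. Friction and masses are not known exactly. Their poses are not given: they have to be found in the camera images.
- stand: the grey stand of a tilting circuit-board repair frame, fixed to the bench: a base 150 x 510 mm and two uprights (80 mm wide, 122 mm high) 380 mm apart, between which the frame hangs level. Origin on the bench surface below the middle of the frame; its y axis runs along the frame, parallel to the bench, from the bolt end towards the spring-jaw end: the bolt and the jaw both move along this +y. Its x axis points away from the robot, square to the frame; z up
- frame (a joint): tilt of the frame about its long axis, rad; 0 is level. Only a soft detent keeps it level (about 8 N m per rad) until the bolt locks it
- bolt (a joint): travel of the shot bolt (a 10 mm steel rod in two guide blocks on the outer side of the right-hand upright), m: 0 drawn back, 0.037 fully home (against its stop), the tip 17 mm through the keeper hole in the frame's end plate (the tip reaches the plate at 0.010, passes it at 0.020). Starts drawn back. It moves along the stand's +y, takes about 2 N to slide and stays where left
- bolt_knob (a point): centre of the bolt's knob, an upright steel cylinder 18 mm across and 22 mm tall on a thin stem, top 179 mm above the bench (this point 168 mm). The guide blocks on both sides of it reach up to 146 mm, so fingertips must stay above that; the frame's end plate, 76 mm ahead of the knob when drawn and 40 mm when home, reaches up to 152 mm
- jaw (a joint): travel of the spring jaw, m: 0 closed (at rest), 0.065 its end stop; it opens along the stand's +y, against springs: about 4 N at 0, 9 N at 0.05. It flies back if let go
- jaw_tab (a point): middle of the pull tab on top of the spring jaw, an upright aluminium tab 26 mm wide (along the stand's x), 12 mm thick (along the stand's y), standing from 120 to 160 mm above the bench (this point 142 mm), with nothing within 60 mm either side of it at that height. Guide rods and spring covers lie below 112 mm, the jaw's crossbar below 120 mm
- jaw_index (a point): tip of the dark pointer that sticks out from the far side (stand's +x) of the spring jaw over the rule bar, 68 mm from the tab's middle
- marker_line (a point): the point of the marker, a small steel clip 14 mm wide clamped on the rule bar at the frame's far side, its nose facing the jaw's pointer, a fine line across its top. The mark: the jaw is at the mark when the pointer and this point have the same y in the stand's frame. Axes as the frame's
- marker (a joint): setting of the marker along the rule bar, m, measured from the pointer's rest position: when jaw equals this value the pointer is at the mark. Clamped (slips only above 12 N); leave it where it is
- board: a green circuit board with parts on it, 95 x 136 x 31 mm, lying flat beyond the frame; the board that is to be clamped afterwards, not by you; leave alone. Origin: centre of its underside
- screwdriver: a black-handled screwdriver lying on the robot's side of the frame; leave alone
- oil_bottle: a small white oil bottle, 42 mm across, 105 mm tall, standing upright beyond the bolt; leave alone. Origin: centre of its underside
- thread_spool: a white thread spool, 32 mm across, 46 mm tall, standing on the robot's side of the frame; leave alone. Origin: centre of its underside
- bobbin_case: a small steel bobbin case, 22 mm across, 18 mm tall, beyond the frame; leave alone. Origin: centre of its underside
- foot_pedal: a cream sewing-machine foot pedal, 150 x 95 x 48 mm, beside the left end of the stand; leave alone. Origin: centre of its underside
- pliers: black-handled pliers, 165 mm long, 16 mm high, lying beyond the frame near its left end; leave alone

How it is judged:
By the outcome, as a careful person would: the job done as asked, in the order asked, and still so for the second after the job is handed in, while the arm keeps its last pose, push and grip.
It also fails if it takes over 46 s, if anything falls off the work surface, if the arm or the gripper's body presses on something with over 40 N, if the wrist force passes 120 N, or if a joint passes its speed limit or range.

## Robot

A 6-joint arm with a two-finger parallel gripper is mounted at the origin on the work surface. World frame = base frame: x ahead of the robot, y to its left, z up, the work surface at z = 0. Lengths are in m, angles in rad, forces in N, time in s.
With the tool pointing down it reaches from about 0.25 to 0.725 m from the base axis. Payload 4 kg.
Tool frame: the origin (TCP) lies on the centre line of the jaws, within the pads' length; the fingertips stand 14 mm ahead of it and the grasp point (between the pads) lies 5 mm behind it; z points along the fingers, x is the direction in which the jaws open and shut, and the axes are right-handed (so a half turn about z gives the same grasp; the last joint's range is limited). The gripper opens to 85 mm and grips with 20 to 120 N. Pads are 22 mm wide; open, the fingers measure 114 mm over their backs; the gripper's body (76 mm by 85 mm) begins 54 mm behind the grasp point. The pads swing forward as they close: fully open they stand 13 mm farther back than shut.
Start: joints at [-1.103, 0.241, 0.005, 1.335, 0, 1.571], TCP at [0.225, -0.446, 0.245] pointing down, gripper open.
Joint ranges: [-2.72, 2.72], [-1.05, 1.87], [-1.09, 1.28], [-1.99, 2.15], [-1.42, 1.44], [-3.14, 3.14]. Speed limits (rad/s): [2.79, 2.79, 3.14, 3.14, 3.14, 3.14].

## Interface

Orientations are given as a unit quaternion [x, y, z, w].
In Python, from workcell import bot gives the robot as it stands.
- The arm moves only by the tool play_rows, never from a script. Its argument "motion" is a list of rows, each an object with "fingers": the closure, from -1 (fully open) to 1 (shut), so that 0 is half open; "translation": the shift along the tool's x, y, z in cm, a list of three; "roll": the turn about the tool's z in degrees. A call has 1 to 20 rows; each row is the pose to reach, as a shift and turn from the pose commanded when the call began, along the tool's axes at that moment; what a row does not reach only later rows make up. A row lasts 1/12 s, in which the tool goes at most 41.7 mm and 7.16 degrees, less where a joint would pass 70% of its speed; a pose out of reach is approached as far as the arm can. A call with a gripper value outside its range is refused whole. The fingers move at their own pace and stop on an object; the grip force is fixed at half the most. Time passes only in rows, so rows that repeat a pose let the fingers close. It gives the time, the measured TCP pose, the force and the opening at its end, in the units of the state.
- bot.get_obs(): the state, without advancing time (a new reading comes with each control period).
- bot.camera(name): name is "side" or "top"; returns a dict with "pixels" (480x640x3 uint8, red, green, blue), "intrinsics" (3x3 intrinsics, pixels), "world_to_cam" (4x4, takes a point from world to camera coordinates). Camera axes: x right, y down, z forward; pixel columns grow to the right and rows downward; lengths in m; the calibration is good to about 2 mm. A picture is of the moment at which its call begins. There is no depth.
- bot.job_done(): hands the job in, once; it reports no verdict.
The state is a dict: "clock": time; "joint_pos": joint angles; "joint_vel": joint speeds; "tau": joint torques, N m; "eef_pos": TCP position; "tool_rot": TCP orientation; "ft_force": force on the tool from outside, world axes, zero at the start; "ft_torque": the same for the moment, N m; "grip_width": finger opening in m.
Only numpy, scipy, OpenCV 4.12 (cv2) and the standard library are available. Lean on these libraries where they do the work, as an engineer would, in place of code of your own. Each camera call takes 0.05 s, during which the arm holds its last target. There are 200 camera calls.

## Working session

There is one attempt and no reset: what is moved stays moved. The work goes in short steps, Python scripts to look and compute and a tool call to move; the robot and the scene stay as the last step left them, time stands still between calls to the robot, and variables do not carry over. Pictures are saved under pics/ and viewed, about 8 in all and at most 12, crops included, and the job is handed in when it is done.

Besides the shell and the picture viewer there is one more tool, called after "Emit:" by a JSON object that holds its "fn" and its "kwargs", one argument or row to a line. play_rows: Moves the arm, as the interface text tells. Its arguments: {"type":"object","properties":{"motion":{"type":"array","items":{"type":"object","properties":{"fingers":{"type":"number"},"translation":{"type":"array","items":{"type":"number"}},"roll":{"type":"number"}}}}},"required":["motion"]}

```bash
mkdir -p pics
cat > h.py <<'E'
import numpy as np,cv2
from workcell import bot
def shot(n,f):
    c=bot.camera(n); np.savez('pics/'+f+'.npz',**{k:np.array(v) for k,v in c.items()})
    cv2.imwrite('pics/'+f+'.png',c['pixels'][:,:,::-1]); return c
def load(f): return np.load('pics/'+f+'.npz')
def ray(c,u,v):
    T=c['world_to_cam'];R=T[:3,:3];o=-R.T@T[:3,3]
    d=R.T@np.linalg.inv(c['intrinsics'])@np.array([u,v,1.]);return o,d/np.linalg.norm(d)
def plane(c,u,v,z):
    o,d=ray(c,u,v);return o+d*(z-o[2])/d[2]
def tri(c1,p1,c2,p2):
    o1,d1=ray(c1,*p1);o2,d2=ray(c2,*p2)
    s=np.linalg.lstsq(np.c_[d1,-d2],o2-o1,rcond=None)[0]
    a=o1+d1*s[0];b=o2+d2*s[1];return (a+b)/2,np.linalg.norm(a-b)
def proj(c,p):
    q=c['world_to_cam']@np.r_[p,1];q=c['intrinsics']@q[:3];return q[:2]/q[2]
E
python3 - <<'E'
from h import *
for n in('top','side'):
    c=shot(n,n+'0');T=c['world_to_cam'];print(n,-T[:3,:3].T@T[:3,3],T[2,:3],c['intrinsics'][0,0])
print(bot.get_obs())
E
```

```text
top [0.46900289 0.07578167 0.98219188] [ 0.13138616  0.02030231 -0.99112335] 452.63678328555096
side [ 0.53457554 -0.6181379   0.72600468] [ 0.06045499  0.75882413 -0.64848372] 477.1099649345604
{'clock': 0.1, 'joint_pos': array([-1.10298218e+00,  2.41359673e-01,  3.86953687e-03,  1.33521277e+00,
       -1.39883714e-05,  1.57081558e+00]), 'joint_vel': array([-0.000171  , -0.00125343,  0.00326195, -0.00051427,  0.00046722,
       -0.00035279]), 'tau': array([ 1.34296020e-03, -3.73139834e+01,  2.53009093e+01,  1.08570713e-02,
        7.37479445e-05,  2.23522210e-05]), 'eef_pos': array([ 0.2252214 , -0.44579855,  0.244495  ]), 'tool_rot': array([ 8.51738774e-01, -5.23965793e-01, -8.15627799e-04, -4.93518143e-04]), 'ft_force': array([0.05588588, 0.44110964, 0.3000258 ]), 'ft_torque': array([-0.06613561,  0.00391986, -0.00691927]), 'grip_width': 0.08512012485181628}
```

View pics/top0.png

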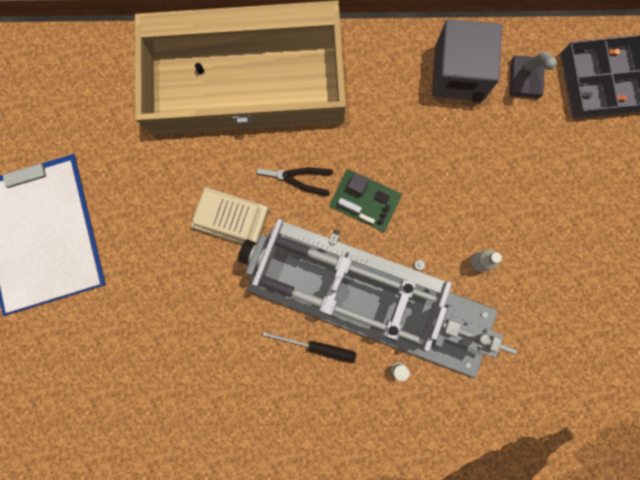

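View pics/side0.png

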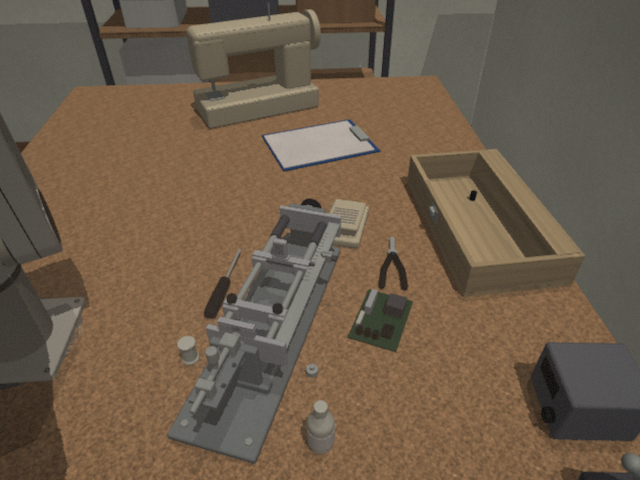

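The top view shows the frame running from the bolt end (≈485,340) to the jaw end (≈265,255), with the marker clip near (335,237). In the side view the bolt is near (213,355) and the tab near (280,250). I'll zoom in on both.

Run:
```python
import cv2,numpy as np
t=cv2.imread('pics/top0.png');s=cv2.imread('pics/side0.png')
a=cv2.resize(t[215:375,235:525],None,fx=2.75,fy=2.75,interpolation=cv2.INTER_CUBIC);cv2.imwrite('pics/tc.png',a)
b1=cv2.resize(s[300:430,165:295],(400,400),interpolation=cv2.INTER_CUBIC)
b2=cv2.resize(s[195:325,225:355],(400,400),interpolation=cv2.INTER_CUBIC)
cv2.imwrite('pics/sc.png',np.hstack([b1,b2]))
```

```text
(no output)
```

View pics/tc.png

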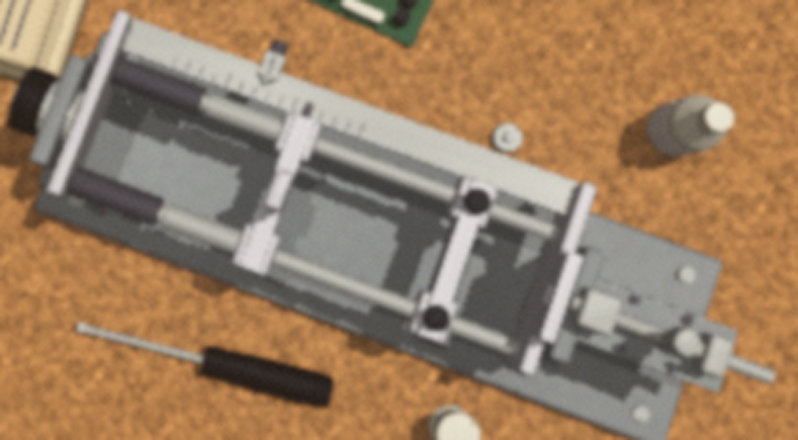

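View pics/sc.png

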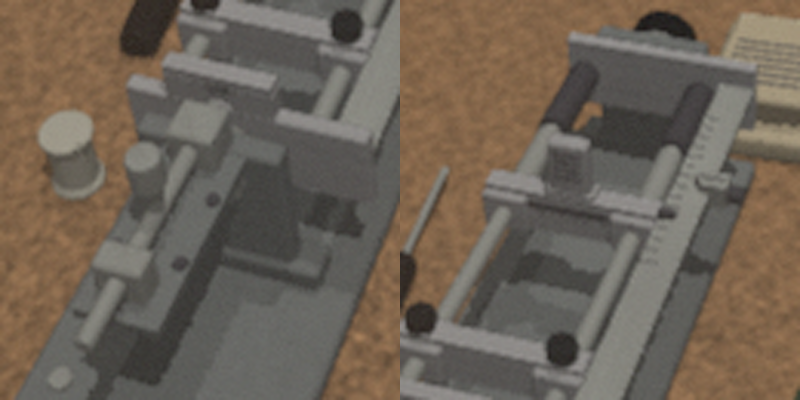

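Measured centres, in crop pixels:

| Feature | Top crop | Side crop |
|---|---|---|
| Knob top | (688,342) | (146,155), left panel |
| Tab top | ~(287,180) | (569,144) |
| Pointer tip | (308,106) | (672,212) |
| Marker nose | ~(265,82) | ~(703,182) |

Run:
```python
from h import *
t=load('top0');s=load('side0')
T=lambda x,y:(x/2.75+235-.3,y/2.75+215-.3)
A=lambda x,y:(x/3.077+165-.3,y/3.077+300-.3)
B=lambda x,y:((x-400)/3.077+225-.3,y/3.077+195-.3)
pt={'knobtop':(T(688,340),A(146,155)),'tab':(T(287,180),B(569,144)),'ptr':(T(308,104),B(673,212)),'mark':(T(264,82),B(703,182)),
'balls_far':(T(477,201),B(562,349)),'balls_near':(T(435,317),B(421,319)),'ep_R_far':(T(588,188),A(372,138)),'ep_L_far':(T(122,16),B(752,70))}
P={}
for k,(a,b) in pt.items():
    P[k],e=tri(t,a,s,b);print(k,P[k].round(4),round(e*1e3,1))
y=P['ep_L_far']-P['ep_R_far'];y[2]=0;y/=np.linalg.norm(y)
x=P['balls_far']-P['balls_near'];x[2]=0;x/=np.linalg.norm(x);print('y',y,np.degrees(np.arctan2(y[1],y[0])),'x',np.degrees(np.arctan2(x[1],x[0])))
y2=P['tab']-P['knobtop'];print(np.degrees(np.arctan2(y2[1],y2[0])))
print('setting',(P['mark']-P['ptr'])@y)
# rod of bolt, plane lines: stand base edges near side at z~? 
for a,b,z in(((122,16),(588,188),.15),((120,55),(560,195),.12)):
    p=plane(t,*T(*a),z);q=plane(t,*T(*b),z);print(np.degrees(np.arctan2(*(p-q)[[1,0]])))
```

```text
knobtop [ 0.4077 -0.193   0.179 ] 3.9
tab [0.5056 0.0578 0.1623] 2.0
ptr [0.5634 0.0421 0.1169] 3.6
mark [0.5818 0.0728 0.1125] 8.2
balls_far [ 0.496  -0.0724  0.1252] 3.7
balls_near [ 0.4176 -0.0424  0.1238] 3.1
ep_R_far [ 0.5068 -0.1483  0.1237] 7.3
ep_L_far [0.6249 0.1723 0.1237] 3.7
y [0.34559065 0.93838537 0.        ] 69.78214482467075 x -20.90379950091439
68.68115120790816
setting 0.03520916170955902
69.52004425717828
72.23420990254148
```

Stand y lies at about 69.4° from world x, with the marker setting near 35 mm. I'll grip both the knob and the tab along stand y, so I first go above the knob with tool x along +y.

Emit:
{"fn": "play_rows", "kwargs": {
  "motion": [
    {"fingers":-1,"translation":[-14.3,-27.7,0],"roll":-132.6},
    {"fingers":-1,"translation":[-14.3,-27.7,0],"roll":-132.6},
    {"fingers":-1,"translation":[-14.3,-27.7,0],"roll":-132.6},
    {"fingers":-1,"translation":[-14.3,-27.7,0],"roll":-132.6},
    {"fingers":-1,"translation":[-14.3,-27.7,0],"roll":-132.6},
    {"fingers":-1,"translation":[-14.3,-27.7,0],"roll":-132.6},
    {"fingers":-1,"translation":[-14.3,-27.7,0],"roll":-132.6},
    {"fingers":-1,"translation":[-14.3,-27.7,0],"roll":-132.6},
    {"fingers":-1,"translation":[-14.3,-27.7,0],"roll":-132.6},
    {"fingers":-1,"translation":[-14.3,-27.7,0],"roll":-132.6},
    {"fingers":-1,"translation":[-14.3,-27.7,0],"roll":-132.6},
    {"fingers":-1,"translation":[-14.3,-27.7,0],"roll":-132.6},
    {"fingers":-1,"translation":[-14.3,-27.7,0],"roll":-132.6},
    {"fingers":-1,"translation":[-14.3,-27.7,0],"roll":-132.6},
    {"fingers":-1,"translation":[-14.3,-27.7,0],"roll":-132.6},
    {"fingers":-1,"translation":[-14.3,-27.7,0],"roll":-132.6},
    {"fingers":-1,"translation":[-14.3,-27.7,0],"roll":-132.6},
    {"fingers":-1,"translation":[-14.3,-27.7,0],"roll":-132.6},
    {"fingers":-1,"translation":[-14.3,-27.7,0],"roll":-132.6},
    {"fingers":-1,"translation":[-14.3,-27.7,0],"roll":-132.6}
  ]
}}

```text
clock: 1.77
eef_pos: [0.4079, -0.1936, 0.2449]
tool_rot: [0.822, 0.57, -0.0, -0.0]
ft_force: [-0.3, -0.3, -0.2]
grip_width: 0.0859
```

Run:
```python
from h import *
c=shot('side','s1');o=bot.get_obs()
from scipy.spatial.transform import Rotation as R
M=R.from_quat(o['tool_rot']).as_matrix();print(o['clock'],o['eef_pos'],M[:,0],np.degrees(np.arctan2(M[1,0],M[0,0])),o['joint_pos'][5],o['ft_force'])
cv2.imwrite('pics/s1c.png',cv2.resize(c['pixels'][180:440,120:380,::-1],(600,600),interpolation=cv2.INTER_CUBIC))
```

```text
1.8167 [ 0.40794798 -0.19360583  0.2449225 ] [3.53190868e-01 9.35551282e-01 9.71548971e-05] 69.31739236201922 -0.08214261743877328 [ 0.66708139 -0.23036677 -1.24570588]
```

View pics/s1c.png

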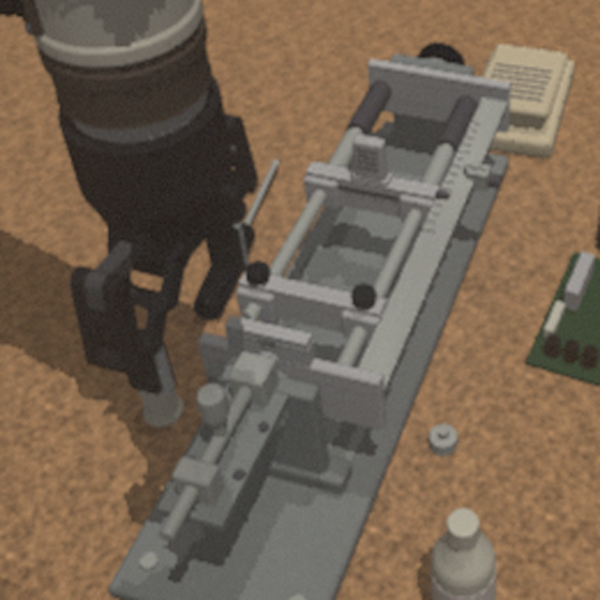

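The open fingertips are near (145,388) and (210,312) in the crop, with the knob below and right at (213,398). I'll check that this offset is only height parallax.

Run:
```python
from h import *
s=load('s1');y=np.array([.353,.9355,0])
f=lambda p:((proj(s,p)-[120,180])*600/260).round(0)
for z in(.245,.235,.231):
  c=np.array([.4079,-.1936,z]);print(z,f(c),f(c-.0425*y),f(c+.0425*y),f(c-.057*y),f(c+.057*y))
print(f(np.array([.4077,-.193,.179])))
```

```text
0.245 [192. 322.] [155. 380.] [225. 270.] [142. 401.] [236. 253.]
0.235 [195. 333.] [159. 391.] [227. 281.] [145. 412.] [238. 264.]
0.231 [196. 338.] [160. 396.] [228. 286.] [147. 417.] [239. 269.]
[209. 393.]
```

The offset fits height parallax, so I'll descend and close on the knob.

Emit:
{"fn": "play_rows", "kwargs": {
  "motion": [
    {"fingers":-1,"translation":[0,0,2.5]},
    {"fingers":-1,"translation":[0,0,5]},
    {"fingers":-1,"translation":[0,0,7]},
    {"fingers":-1,"translation":[0,0,7.7]},
    {"fingers":-1,"translation":[0,0,7.7]},
    {"fingers":1,"translation":[0,0,7.7]},
    {"fingers":1,"translation":[0,0,7.7]},
    {"fingers":1,"translation":[0,0,7.7]},
    {"fingers":1,"translation":[0,0,7.7]},
    {"fingers":1,"translation":[0,0,7.7]},
    {"fingers":1,"translation":[0,0,7.7]},
    {"fingers":1,"translation":[0,0,7.7]},
    {"fingers":1,"translation":[0,0,7.7]},
    {"fingers":1,"translation":[0,0,7.7]},
    {"fingers":1,"translation":[0,0,7.7]}
  ]
}}

```text
schema error: expected keys fingers, translation, roll
```

Emit:
{"fn": "play_rows", "kwargs": {
  "motion": [
    {"fingers":-1,"translation":[0,0,2.5],"roll":0},
    {"fingers":-1,"translation":[0,0,5],"roll":0},
    {"fingers":-1,"translation":[0,0,7],"roll":0},
    {"fingers":-1,"translation":[0,0,7.7],"roll":0},
    {"fingers":-1,"translation":[0,0,7.7],"roll":0},
    {"fingers":1,"translation":[0,0,7.7],"roll":0},
    {"fingers":1,"translation":[0,0,7.7],"roll":0},
    {"fingers":1,"translation":[0,0,7.7],"roll":0},
    {"fingers":1,"translation":[0,0,7.7],"roll":0},
    {"fingers":1,"translation":[0,0,7.7],"roll":0},
    {"fingers":1,"translation":[0,0,7.7],"roll":0},
    {"fingers":1,"translation":[0,0,7.7],"roll":0},
    {"fingers":1,"translation":[0,0,7.7],"roll":0},
    {"fingers":1,"translation":[0,0,7.7],"roll":0},
    {"fingers":1,"translation":[0,0,7.7],"roll":0}
  ]
}}

```text
clock: 3.07
eef_pos: [0.4086, -0.1939, 0.1691]
tool_rot: [0.822, 0.569, 0.0, 0.001]
ft_force: [-0.9, 0.9, 6.2]
grip_width: 0.0159
```

The width is 15.9 mm and there is a small upward force. I'll push 1.5 cm gently, then look.

Emit:
{"fn": "play_rows", "kwargs": {
  "motion": [
    {"fingers":1,"translation":[0.4,0,0],"roll":0},
    {"fingers":1,"translation":[0.8,0,0],"roll":0},
    {"fingers":1,"translation":[1.2,0,0],"roll":0},
    {"fingers":1,"translation":[1.5,0,0],"roll":0},
    {"fingers":1,"translation":[1.5,0,0],"roll":0}
  ]
}}

```text
clock: 3.48
eef_pos: [0.4139, -0.1799, 0.1691]
tool_rot: [0.822, 0.569, 0.0, 0.001]
ft_force: [-1.0, -0.1, 5.9]
grip_width: 0.0161
```

Run:
```python
from h import *
c=shot('side','s2');t=shot('top','t2');o=bot.get_obs();print(o['eef_pos'],o['ft_force'],o['ft_torque'],o['grip_width'])
a=cv2.resize(c['pixels'][290:430,150:290,::-1],(400,400),interpolation=cv2.INTER_CUBIC)
b=cv2.resize(t['pixels'][260:400,400:540,::-1],(400,400),interpolation=cv2.INTER_CUBIC)
cv2.imwrite('pics/v2.png',np.hstack([a,b]))
```

```text
[ 0.41389794 -0.17990667  0.16911925] [-0.73805588  1.05762828  5.94829736] [0.04117579 0.25563491 0.01707146] 0.01603231501968973
```

View pics/v2.png

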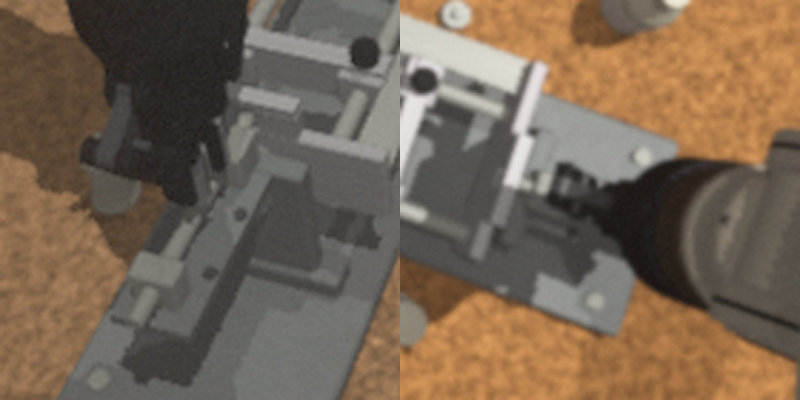

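The rod's tail has shortened behind the rear block, at about (135,310) in the left panel, so the knob is held and sliding. I'll continue to just short of the stop.

Emit:
{"fn": "play_rows", "kwargs": {
  "motion": [
    {"fingers":1,"translation":[0.4,0,0],"roll":0},
    {"fingers":1,"translation":[0.8,0,0],"roll":0},
    {"fingers":1,"translation":[1.2,0,0],"roll":0},
    {"fingers":1,"translation":[1.6,0,0],"roll":0},
    {"fingers":1,"translation":[2.0,0,0],"roll":0},
    {"fingers":1,"translation":[2.0,0,0],"roll":0}
  ]
}}

```text
clock: 4.08
eef_pos: [0.4202, -0.1629, 0.1691]
tool_rot: [0.822, 0.569, -0.002, 0.002]
ft_force: [-3.1, -6.0, 5.6]
grip_width: 0.0159
```

Emit:
{"fn": "play_rows", "kwargs": {
  "motion": [
    {"fingers":1,"translation":[0.1,0,0],"roll":0},
    {"fingers":1,"translation":[0.2,0,0],"roll":0},
    {"fingers":1,"translation":[0.3,0,0],"roll":0},
    {"fingers":1,"translation":[0.3,0,0],"roll":0}
  ]
}}

```text
clock: 4.42
eef_pos: [0.4203, -0.1627, 0.1691]
tool_rot: [0.823, 0.568, -0.004, 0.004]
ft_force: [-6.7, -13.4, 5.8]
grip_width: 0.0155
```

It stopped at 33 mm of TCP travel with about 15 N. Some of the shortfall may be a shift while closing. I'll relax, open, rise, move towards the tab, and check the knob's position by camera.

Emit:
{"fn": "play_rows", "kwargs": {
  "motion": [
    {"fingers":1,"translation":[-0.3,0,0],"roll":0},
    {"fingers":-1,"translation":[-0.3,0,0],"roll":0},
    {"fingers":-1,"translation":[-0.3,0,0],"roll":0},
    {"fingers":-1,"translation":[-0.3,0,0],"roll":0},
    {"fingers":-1,"translation":[-0.3,0,0],"roll":0},
    {"fingers":-1,"translation":[-0.3,0,0],"roll":0},
    {"fingers":-1,"translation":[-0.3,0,0],"roll":0},
    {"fingers":-1,"translation":[-0.3,0,-3],"roll":0},
    {"fingers":-1,"translation":[-0.3,0,-7],"roll":0},
    {"fingers":-1,"translation":[-0.3,0,-8],"roll":0},
    {"fingers":-1,"translation":[-0.3,-5,-8],"roll":0},
    {"fingers":-1,"translation":[-0.3,-9,-8],"roll":0},
    {"fingers":-1,"translation":[-0.3,-12,-8],"roll":0},
    {"fingers":-1,"translation":[-0.3,-12,-8],"roll":0}
  ]
}}

```text
clock: 5.58
eef_pos: [0.3016, -0.1161, 0.2473]
tool_rot: [0.822, 0.569, -0.002, -0.003]
ft_force: [-0.0, 0.3, 0.3]
grip_width: 0.0856
```

Run:
```python
from h import *
c=shot('side','s3');t=shot('top','t3');o=bot.get_obs();print(o['eef_pos'],o['ft_force'],o['grip_width'])
a=cv2.resize(c['pixels'][290:420,165:295,::-1],(400,400),interpolation=cv2.INTER_CUBIC)
b=cv2.resize(t['pixels'][275:405,400:530,::-1],(400,400),interpolation=cv2.INTER_CUBIC)
cv2.imwrite('pics/v3.png',np.hstack([a,b]))
k=np.array([.4208,-.1584,.179])
print((proj(c,k)-[165,290])*400/130,(proj(t,k)-[400,275])*400/130+[400,0])
```

```text
[ 0.30752341 -0.11839511  0.24864382] [ 0.7242154   0.52354569 -0.40203831] 0.0854438855156236
[176.155641   124.25115619] [597.61874229 167.53312712]
```

View pics/v3.png

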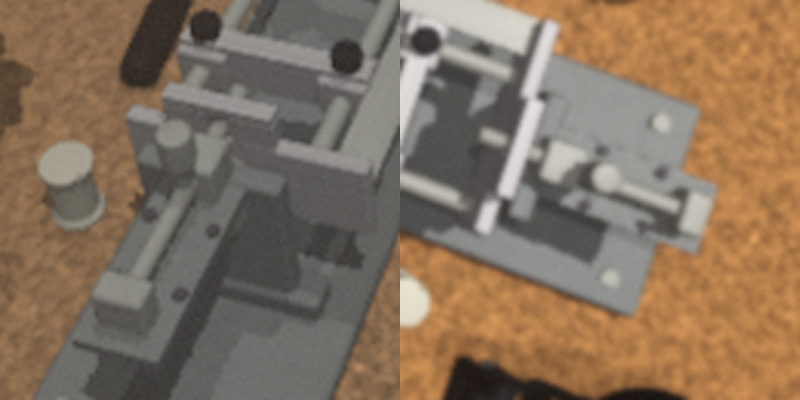

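The bolt tip shows through the keeper (left ~(238,92), right ~(495,135)). The knob top is at left (174,132), right (606,177). I'll work out the travel with the same method in each view.

Run:
```python
from h import *
t=load('top0');s=load('side0');y=np.array([.353,.9355,0])
g=400/130
a0=plane(s,146/g+165,155/g+300,.179);a1=plane(s,174/g+165,132/g+290,.179)
b0=plane(t,688/2.75+235,340/2.75+215,.179);b1=plane(t,206/g+400,177/g+275,.179)
print((a1-a0),(a1-a0)@y,(b1-b0),(b1-b0)@y,a1,b1)
# sub-pixel shift of the knob-top by template matching
for n,i,f,(u0,v0),(u1,v1) in(('side','s3',s,(212,350),(221,333)),('top','t3',t,(485,339),(467,332))):
  A=cv2.cvtColor(load(n+'0')['pixels'],7);B=cv2.cvtColor(load(i)['pixels'],7)
  w=4;T=A[v0-w:v0+w+1,u0-w:u0+w+1];k=8
  S=B[v1-w-k:v1+w+k+1,u1-w-k:u1+w+k+1]
  r=cv2.matchTemplate(S,T,5);_,m,_,p=cv2.minMaxLoc(r)
  P=plane(f,u1+p[0]-k,v1+p[1]-k,.179)-plane(f,u0,v0,.179);print(n,m,p,P,P@y)
```

```text
[0.0100303  0.03040787 0.        ] 0.03198725653667581 [0.01027146 0.03089213 0.        ] 0.03252541347016833 [ 0.42018467 -0.16302869  0.179     ] [ 0.41557304 -0.1628827   0.179     ]
side 0.8867390751838684 (9, 7) [0.01123401 0.03133422 0.        ] 0.03327877032347327
top 0.9356874823570251 (8, 8) [0.01178311 0.03042981 0.        ] 0.03262652620202228
```

The travel is 33 mm, so 4 mm are missing. The leading finger's back most likely met the front guide block. I'll shut the fingers, come down behind the knob with the tips higher (~166 mm), and push it from behind.

Emit:
{"fn": "play_rows", "kwargs": {
  "motion": [
    {"fingers":1,"translation":[-3.8,3,0],"roll":0},
    {"fingers":1,"translation":[-3.8,7,0],"roll":0},
    {"fingers":1,"translation":[-3.8,10.5,0],"roll":0},
    {"fingers":1,"translation":[-3.8,12,0],"roll":0},
    {"fingers":1,"translation":[-3.8,12,0],"roll":0},
    {"fingers":1,"translation":[-3.8,12,0],"roll":0},
    {"fingers":1,"translation":[-3.8,12,0],"roll":0},
    {"fingers":1,"translation":[-3.8,12,0],"roll":0},
    {"fingers":1,"translation":[-3.8,12,2.5],"roll":0},
    {"fingers":1,"translation":[-3.8,12,5],"roll":0},
    {"fingers":1,"translation":[-3.8,12,6.7],"roll":0},
    {"fingers":1,"translation":[-3.8,12,6.7],"roll":0},
    {"fingers":1,"translation":[-3.8,12,6.7],"roll":0}
  ]
}}

```text
clock: 6.77
eef_pos: [0.4061, -0.1959, 0.1813]
tool_rot: [0.822, 0.569, -0.0, -0.001]
ft_force: [0.5, -0.4, 0.2]
grip_width: 0.0001
```

Emit:
{"fn": "play_rows", "kwargs": {
  "motion": [
    {"fingers":1,"translation":[0.4,0,0],"roll":0},
    {"fingers":1,"translation":[0.8,0,0],"roll":0},
    {"fingers":1,"translation":[1.1,0,0],"roll":0},
    {"fingers":1,"translation":[1.3,0,0],"roll":0},
    {"fingers":1,"translation":[1.3,0,0],"roll":0}
  ]
}}

```text
clock: 7.18
eef_pos: [0.4123, -0.184, 0.182]
tool_rot: [0.822, 0.57, 0.0, 0.001]
ft_force: [-0.1, 0.4, 0.0]
grip_width: -0.0001
```

Emit:
{"fn": "play_rows", "kwargs": {
  "motion": [
    {"fingers":1,"translation":[0.2,0,0],"roll":0},
    {"fingers":1,"translation":[0.4,0,0],"roll":0},
    {"fingers":1,"translation":[0.6,0,0],"roll":0},
    {"fingers":1,"translation":[0.6,0,0],"roll":0}
  ]
}}

```text
clock: 7.52
eef_pos: [0.4128, -0.1825, 0.1817]
tool_rot: [0.823, 0.568, -0.004, 0.003]
ft_force: [-5.1, -12.0, 1.1]
grip_width: -0.0003
```

Emit:
{"fn": "play_rows", "kwargs": {
  "motion": [
    {"fingers":1,"translation":[0.15,0,0],"roll":0},
    {"fingers":1,"translation":[0.3,0,0],"roll":0},
    {"fingers":1,"translation":[0.3,0,0],"roll":0}
  ]
}}

```text
clock: 7.77
eef_pos: [0.413, -0.1821, 0.1818]
tool_rot: [0.823, 0.568, -0.006, 0.005]
ft_force: [-7.2, -18.8, 2.1]
grip_width: -0.0001
```

The bolt is solid at about 20 N, so it may already be at its stop. I'll back away and measure again with sub-pixel matching.

Emit:
{"fn": "play_rows", "kwargs": {
  "motion": [
    {"fingers":1,"translation":[-1.5,0,0],"roll":0},
    {"fingers":1,"translation":[-1.5,0,-3],"roll":0},
    {"fingers":1,"translation":[-1.5,0,-6.5],"roll":0},
    {"fingers":1,"translation":[-1.5,-4,-6.5],"roll":0},
    {"fingers":1,"translation":[-1.5,-8,-6.5],"roll":0},
    {"fingers":1,"translation":[-1.5,-12,-6.5],"roll":0},
    {"fingers":1,"translation":[-1.5,-14,-6.5],"roll":0},
    {"fingers":1,"translation":[-1.5,-14,-6.5],"roll":0},
    {"fingers":1,"translation":[-1.5,-14,-6.5],"roll":0}
  ]
}}

```text
clock: 8.52
eef_pos: [0.2783, -0.1405, 0.2468]
tool_rot: [0.822, 0.569, 0.001, 0.001]
ft_force: [0.2, -0.2, 0.7]
grip_width: 0.0003
```

Run:
```python
from h import *
c=shot('side','s4');t=shot('top','t4');y=np.array([.353,.9355,0])
for n,i,(u0,v0),(u1,v1) in(('side','s4',(212,350),(221,333)),('top','t4',(485,339),(467,332))):
  f=load(n+'0');A=cv2.cvtColor(f['pixels'],7);B=cv2.cvtColor(load(i)['pixels'],7)
  q=4;A=cv2.resize(A,None,fx=q,fy=q,interpolation=2);B=cv2.resize(B,None,fx=q,fy=q,interpolation=2)
  for w in(16,24):
    k=24;T=A[v0*q-w:v0*q+w,u0*q-w:u0*q+w];S=B[v1*q-w-k:v1*q+w+k,u1*q-w-k:u1*q+w+k]
    _,m,_,p=cv2.minMaxLoc(cv2.matchTemplate(S,T,5))
    P=plane(f,u1+(p[0]-k)/q,v1+(p[1]-k)/q,.179)-plane(f,u0,v0,.179);print(n,m,p,P,P@y)
a=cv2.resize(c['pixels'][300:380,190:270,::-1],(400,400),interpolation=cv2.INTER_CUBIC)
b=cv2.resize(t['pixels'][295:375,415:495,::-1],(400,400),interpolation=cv2.INTER_CUBIC)
cv2.imwrite('pics/v4.png',np.hstack([a,b]))
```

```text
side 0.9439520835876465 (28, 22) [0.0113134  0.03040205 0.        ] 0.03243474957263145
side 0.9326634407043457 (29, 22) [0.01167567 0.03037422 0.        ] 0.032536596989566895
top 0.9816113114356995 (25, 25) [0.01135888 0.03001655 0.        ] 0.032090170495351816
top 0.9396162629127502 (25, 25) [0.01135888 0.03001655 0.        ] 0.032090170495351816
```

View pics/v4.png

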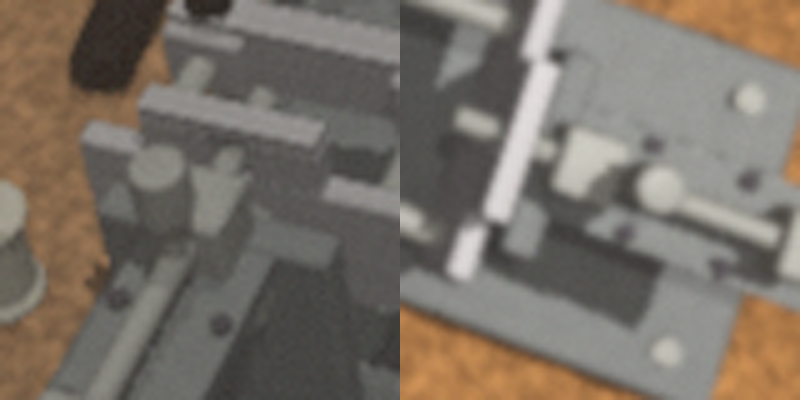

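The tip stands well through the keeper: in the right panel it runs from (455,118) to the plate at ~(515,135), with the knob at (659,190). I'll compare the knob-to-plate gap (76 mm drawn, 40 mm home) and the protrusion (17 mm home).

Run:
```python
from h import *
t=load('t4');s=load('s4');y=np.array([.353,.9355,0])
T=lambda u,v:((u-400)/5+415,v/5+295);S=lambda u,v:(u/5+190,v/5+300)
k=plane(t,*T(659,190),.179)@y
# plate top strip: near edge / far edge along bolt line
for e in((545,140),(528,130),(512,128)): print('knob-plate edge(z.152)',e,(plane(t,*T(*e),.152)@y-k)*1e3)
pe=[plane(t,*T(*e),.152)@y for e in((512,160),(534,80),(493,210))];print('far edge',pe)
for z in(.124,.130,.136): print('tip',z,plane(t,*T(455,118),z)@y-k, 'mid of tip',plane(t,*T(475,122),z))
# rear block to knob, block face
print('tail?',(plane(t,*T(780,240),.135)@y-k)*1e3)
# side: plate near top edge and knob
ks=plane(s,*S(160,165),.179)@y
for e in((230,128),(230,138),(235,112)): print('side',e,(plane(s,*S(*e),.152)@y-ks)*1e3)
# scale check: base corners & screws, jaw-end plates
t0=load('top0');q=lambda x,yy,z:plane(t0,x/2.75+235,yy/2.75+215,z)
a=q(122,16,.152);b=q(588,188,.152);print('frame plates dist',np.linalg.norm(a-b))
k0=q(688,340,.179)@y
for e in((568,312),(575,260),(550,320)):print('start knob-plate',(q(*e,.152)@y-k0)*1e3)
```

```text
knob-plate edge(z.152) (545, 140) 35.477455544361675
knob-plate edge(z.152) (528, 130) 42.301225034127576
knob-plate edge(z.152) (512, 128) 47.882558324107215
far edge [np.float64(0.03852788538741619), np.float64(0.04032615457424681), np.float64(0.03916041764675794)]
tip 0.124 0.06225303439206261 mid of tip [ 0.43568429 -0.11185622  0.124     ]
tip 0.13 0.06351073773338861 mid of tip [ 0.43591723 -0.11054436  0.13      ]
tip 0.136 0.06476844107471463 mid of tip [ 0.43615018 -0.1092325   0.136     ]
tail? -59.799375958473185
side (230, 128) 38.36043414863858
side (230, 138) 34.71019016582776
side (235, 112) 44.70012171266706
frame plates dist 0.3311375677449328
start knob-plate 68.98480130773446
start knob-plate 75.52296994185431
start knob-plate 78.24647159233066
```

The gap is about 36–40 mm from knob to plate and the tip protrudes about 15–17 mm. Two separate pushes also stopped solidly at the same place, so the bolt is home and the "4 mm short" was probably a start slightly off 0. Next I go above the tab.

Emit:
{"fn": "play_rows", "kwargs": {
  "motion": [
    {"fingers":-1,"translation":[26.5,14.3,0],"roll":0},
    {"fingers":-1,"translation":[26.5,14.3,0],"roll":0},
    {"fingers":-1,"translation":[26.5,14.3,0],"roll":0},
    {"fingers":-1,"translation":[26.5,14.3,0],"roll":0},
    {"fingers":-1,"translation":[26.5,14.3,0],"roll":0},
    {"fingers":-1,"translation":[26.5,14.3,0],"roll":0},
    {"fingers":-1,"translation":[26.5,14.3,0],"roll":0},
    {"fingers":-1,"translation":[26.5,14.3,0],"roll":0},
    {"fingers":-1,"translation":[26.5,14.3,0],"roll":0},
    {"fingers":-1,"translation":[26.5,14.3,0],"roll":0},
    {"fingers":-1,"translation":[26.5,14.3,0],"roll":0},
    {"fingers":-1,"translation":[26.5,14.3,0],"roll":0}
  ]
}}

```text
clock: 9.62
eef_pos: [0.5049, 0.056, 0.2464]
tool_rot: [0.823, 0.569, -0.0, -0.0]
ft_force: [0.2, -0.0, -0.1]
grip_width: 0.0856
```

Emit:
{"fn": "play_rows", "kwargs": {
  "motion": [
    {"fingers":-1,"translation":[0,0,3],"roll":0},
    {"fingers":-1,"translation":[0,0,6],"roll":0},
    {"fingers":-1,"translation":[0,0,8.5],"roll":0},
    {"fingers":-1,"translation":[0,0,8.5],"roll":0}
  ]
}}

```text
clock: 9.95
eef_pos: [0.5013, 0.0554, 0.1571]
tool_rot: [0.823, 0.569, -0.004, -0.002]
ft_force: [-1.3, 0.2, -1.3]
grip_width: 0.0852
```

Run:
```python
from h import *
c=shot('side','s5');o=bot.get_obs();print(o['eef_pos'],o['ft_force'],o['grip_width'],o['clock'])
a=cv2.resize(c['pixels'][195:325,225:355,::-1],(520,520),interpolation=cv2.INTER_CUBIC)
cv2.imwrite('pics/v5.png',a)
```

```text
[0.50288928 0.05572818 0.15966509] [ 0.05640329 -0.23673128  0.41598944] 0.08552090031864822 10.0
```

View pics/v5.png

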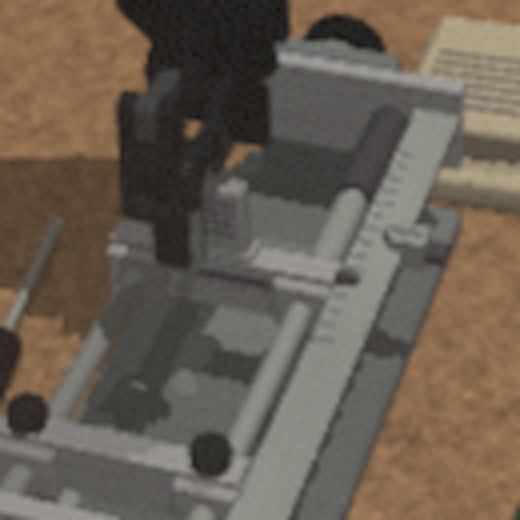

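The tab top is near (229,185) in the crop, with the near finger's tip around (175,258). I'll compare the projected TCP with the tab.

Run:
```python
from h import *
s=load('s5');t=load('top0');y=np.array([.353,.9355,0]);x=np.array([.9355,-.353,0])
c=np.array([.5029,.0557,.1597])
f=lambda p:((proj(s,p)-[225,195])*4).round(0)
print('tcp',f(c),'finger tip pts',[f(c-.0425*y+a*x) for a in(-.011,.011)],[f(c-.057*y+a*x) for a in(-.011,.011)])
for z in(.158,.162):
    a=plane(s,229/4+225,185/4+195,z);b=plane(t,287/2.75+235,180/2.75+215,z)
    for p in(a,b):print(z,p,'off y,x mm',(p-c)@y*1e3,(p-c)@x*1e3)
```

```text
tcp [215. 193.] finger tip pts [array([158., 248.]), array([205., 257.])] [array([146., 269.]), array([193., 279.])]
0.158 [0.50918702 0.06312946 0.158     ] off y,x mm 9.169577783695978 3.2589112082117055
0.158 [0.50624362 0.05721625 0.158     ] off y,x mm 2.5987502124486226 2.5927173230074407
0.162 [0.50936581 0.05833184 0.162     ] off y,x mm 4.744519422158971 5.119729204483079
0.162 [0.50606288 0.05730635 0.162     ] off y,x mm 2.619240462157707 2.391830627835671
```

The tab sits within about 3 mm of the commanded pose. I'll make a small correction, descend the remaining 2 cm and close.

Emit:
{"fn": "play_rows", "kwargs": {
  "motion": [
    {"fingers":-1,"translation":[0.1,0.2,1],"roll":0},
    {"fingers":-1,"translation":[0.1,0.2,2],"roll":0},
    {"fingers":-1,"translation":[0.1,0.2,2],"roll":0},
    {"fingers":1,"translation":[0.1,0.2,2],"roll":0},
    {"fingers":1,"translation":[0.1,0.2,2],"roll":0},
    {"fingers":1,"translation":[0.1,0.2,2],"roll":0},
    {"fingers":1,"translation":[0.1,0.2,2],"roll":0},
    {"fingers":1,"translation":[0.1,0.2,2],"roll":0},
    {"fingers":1,"translation":[0.1,0.2,2],"roll":0},
    {"fingers":1,"translation":[0.1,0.2,2],"roll":0},
    {"fingers":1,"translation":[0.1,0.2,2],"roll":0},
    {"fingers":1,"translation":[0.1,0.2,2],"roll":0},
    {"fingers":1,"translation":[0.1,0.2,2],"roll":0}
  ]
}}

```text
clock: 11.08
eef_pos: [0.5099, 0.0617, 0.1421]
tool_rot: [0.821, 0.571, 0.004, -0.002]
ft_force: [3.6, 13.4, -1.7]
grip_width: 0.0112
```

The tab is gripped (11 mm) and the jaw is still closed. I'll draw it open about 30 mm and then measure pointer against marker.

Emit:
{"fn": "play_rows", "kwargs": {
  "motion": [
    {"fingers":1,"translation":[0.4,0,0],"roll":0},
    {"fingers":1,"translation":[0.8,0,0],"roll":0},
    {"fingers":1,"translation":[1.2,0,0],"roll":0},
    {"fingers":1,"translation":[1.6,0,0],"roll":0},
    {"fingers":1,"translation":[2.0,0,0],"roll":0},
    {"fingers":1,"translation":[2.4,0,0],"roll":0},
    {"fingers":1,"translation":[2.8,0,0],"roll":0},
    {"fingers":1,"translation":[3.0,0,0],"roll":0},
    {"fingers":1,"translation":[3.0,0,0],"roll":0},
    {"fingers":1,"translation":[3.0,0,0],"roll":0},
    {"fingers":1,"translation":[3.0,0,0],"roll":0}
  ]
}}

```text
clock: 12.0
eef_pos: [0.518, 0.0836, 0.1421]
tool_rot: [0.822, 0.569, -0.001, 0.001]
ft_force: [-1.3, -4.8, 6.2]
grip_width: 0.0108
```

Run:
```python
from h import *
c=shot('side','s6');t=shot('top','t6');o=bot.get_obs();y=np.array([.353,.9355,0])
print(o['eef_pos'],o['ft_force'],o['grip_width'],o['clock'],'travel',(o['eef_pos']@y-np.array([.5099,.0617,0])@y)*1e3)
a=cv2.resize(c['pixels'][225:285,295:355,::-1],(400,400),interpolation=cv2.INTER_CUBIC)
b=cv2.resize(t['pixels'][222:282,310:370,::-1],(400,400),interpolation=cv2.INTER_CUBIC)
b0=cv2.resize(load('top0')['pixels'][222:282,310:370,::-1],(400,400),interpolation=cv2.INTER_CUBIC)
cv2.imwrite('pics/v6.png',cv2.resize(np.hstack([a,b]),None,fx=1,fy=1))
cv2.imwrite('pics/b0.png',b0)
```

```text
[0.51802384 0.08361061 0.14201518] [-3.03293644 -5.46947975  5.60905804] 0.01151989616834077 12.1 travel 23.365092713573592
```

View pics/v6.png

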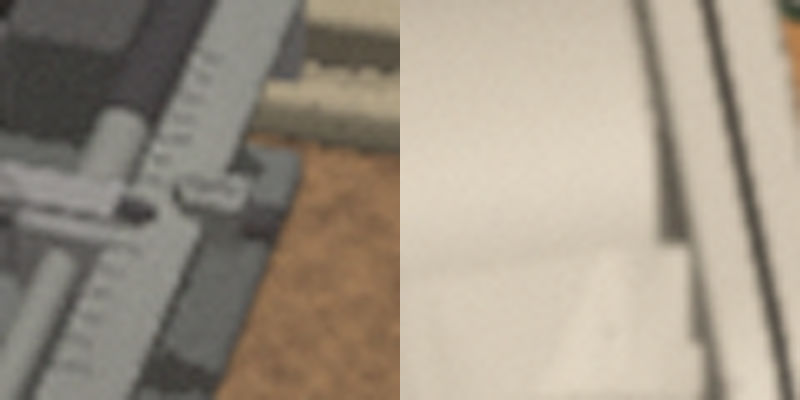

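In the side crop the pointer tip is at about (157,212) and the marker nose at about (176,190). The arm covers the top view, so I'll measure the setting from the initial top picture, where height hardly matters, and the travel from the side view and encoders.

Run:
```python
from h import *
I=load('top0')['pixels'][:,:,::-1]
a=cv2.resize(I[228:268,318:358],(560,560),interpolation=cv2.INTER_CUBIC)
cv2.imwrite('pics/v7.png',a)
f=load('side0');g=load('s6');y=np.array([.353,.9355,0]);q=4
A=cv2.resize(cv2.cvtColor(f['pixels'],7),None,fx=q,fy=q,interpolation=2);B=cv2.resize(cv2.cvtColor(g['pixels'],7),None,fx=q,fy=q,interpolation=2)
u0,v0=312,264;u1,v1=317,256
for w in(12,16,20):
    k=28;T=A[v0*q-w:v0*q+w,u0*q-w:u0*q+w];S=B[v1*q-w-k:v1*q+w+k,u1*q-w-k:u1*q+w+k]
    _,m,_,p=cv2.minMaxLoc(cv2.matchTemplate(S,T,5))
    P=plane(f,u1+(p[0]-k)/q,v1+(p[1]-k)/q,.116)-plane(f,u0,v0,.116);print(m,p,P,P@y*1e3)
for z in(.112,.116,.12):
    a=plane(g,157/6.667+295,212/6.667+225,z);b=plane(g,176/6.667+295,190/6.667+225,z);print(z,(b-a)@y*1e3,(b-a)@[.9355,-.353,0],a)
```

```text
0.9366889595985413 (22, 29) [0.00794456 0.02135625 0.        ] 22.783199922904178
0.9483193755149841 (22, 30) [0.00789949 0.0206385  0.        ] 22.095834994789307
0.9398287534713745 (22, 30) [0.00789949 0.0206385  0.        ] 22.095834994789307
0.112 10.755063124914503 0.0025376702382253337 [0.57645066 0.06622633 0.112     ]
0.116 10.684998101132699 0.00252113831056242 [0.57617786 0.06176796 0.116     ]
0.12 10.614933077350855 0.0025046063828994014 [0.57590506 0.0573096  0.12      ]
```

View pics/v7.png

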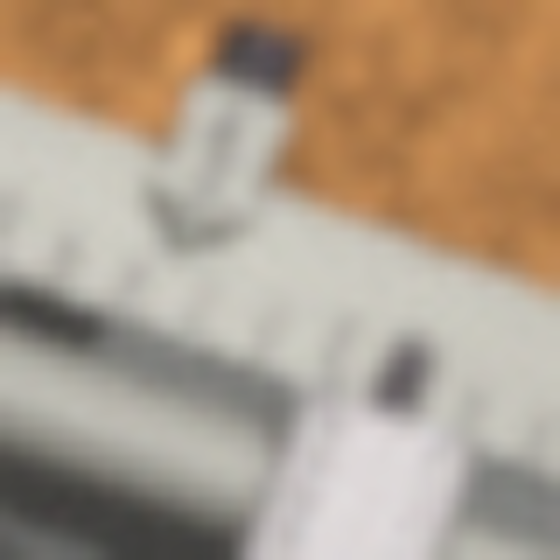

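The top crop shows the marker's nose tip at (192,240), its line running through (232,110) and (205,200), and the pointer tip at (415,347).

Run:
```python
from h import *
t=load('top0')
q=lambda u,v,z:plane(t,(u+.5)/14-.5+318,(v+.5)/14-.5+228,z)
# tick row on the bar gives the y direction: bar's far edge
e=q(0,90,.11)-q(560,285,.11);x=q(415,347,.116)-q(395,405,.116)
print('bar dir',np.degrees(np.arctan2(e[1],e[0])))
for ang in(69.0,69.4,69.8):
  y=np.array([np.cos(np.radians(ang)),np.sin(np.radians(ang)),0]);r=[]
  for m in((192,240),(232,110),(205,200),(218,155)):
    r+=[(q(*m,.116)-q(415,347,.116))@y*1e3]
  print(ang,np.round(r,1))
y=np.array([.353,.9355,0]);print('dz sens mm per 4mm',[(q(192,240,z)-q(192,240,.116))@y*1e3 for z in(.112,.12)])
# same in side0 with both points there / marker pixel in s6 vs pointer in side0
s=load('side0')
```

```text
bar dir 70.58044034210494
69.0 [33.9 35.2 34.2 34.7]
69.4 [33.8 35.  34.1 34.6]
69.8 [33.8 34.9 34.1 34.5]
dz sens mm per 4mm [np.float64(0.15805283281254184), np.float64(-0.15805283281252888)]
```

The top view gives a setting of about 34.2 mm. Less the 23.4 mm already travelled, that leaves 10.8 mm, and the side view says 10.7 mm. I'll advance by that.

Emit:
{"fn": "play_rows", "kwargs": {
  "motion": [
    {"fingers":1,"translation":[0.3,0,0],"roll":0},
    {"fingers":1,"translation":[0.6,0,0],"roll":0},
    {"fingers":1,"translation":[0.9,0,0],"roll":0},
    {"fingers":1,"translation":[1.1,0,0],"roll":0},
    {"fingers":1,"translation":[1.1,0,0],"roll":0},
    {"fingers":1,"translation":[1.1,0,0],"roll":0},
    {"fingers":1,"translation":[1.1,0,0],"roll":0},
    {"fingers":1,"translation":[1.1,0,0],"roll":0}
  ]
}}

```text
clock: 12.77
eef_pos: [0.5217, 0.0936, 0.142]
tool_rot: [0.823, 0.569, -0.001, 0.001]
ft_force: [-2.8, -5.8, 7.2]
grip_width: 0.011
```

Run:
```python
from h import *
g=shot('side','s7');o=bot.get_obs();y=np.array([.353,.9355,0]);q=4
print(o['eef_pos'],o['ft_force'],o['grip_width'],o['clock'],'travel',(o['eef_pos']@y-np.array([.5099,.0617,0])@y)*1e3)
f=load('side0')
# marker unchanged?
print('marker diff',np.abs(f['pixels'][232:262,318:338].astype(int)-g['pixels'][232:262,318:338]).mean())
a=cv2.resize(g['pixels'][225:285,290:350,::-1],(600,600),interpolation=cv2.INTER_CUBIC)
# guide: line along stand x through marker nose estimate
b=plane(g,176/6.667+295,190/6.667+225,.116);x=np.array([.9355,-.353,0])
for d in(-.03,-.01,.0,.02):
    p=(proj(g,b+d*x)-[290,225])*10;print(d,p.round(0))
p=[((proj(g,b+d*x)-[290,225])*10).astype(int).tolist() for d in(-.035,.025)]
cv2.line(a,tuple(p[0]),tuple(p[1]),(0,0,255),1);cv2.imwrite('pics/v8.png',a)
```

```text
[0.5217475  0.09355572 0.14202522] [-3.09079482 -5.87106121  6.07870546] 0.01095973235171524 12.8167 travel 33.983198976038324
marker diff 6.858888888888889
-0.03 [166. 256.]
-0.01 [264. 275.]
0.0 [314. 285.]
0.02 [414. 304.]
```

View pics/v8.png

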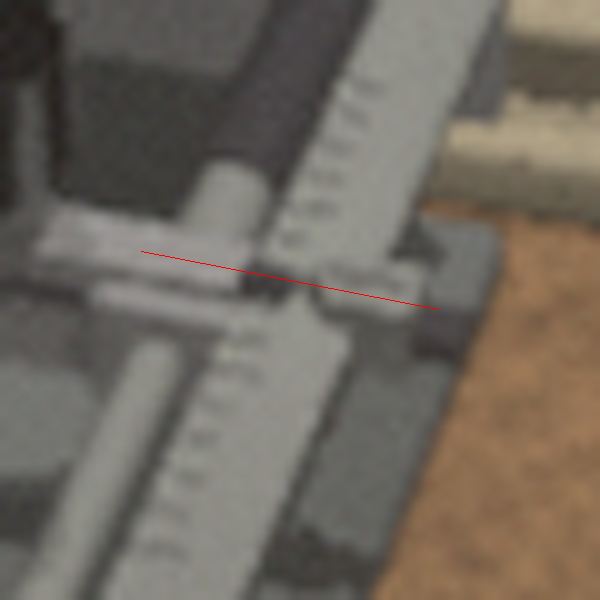

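The pointer lies close to the red line drawn along stand x through the marker's nose. I'll check numerically for a residual of about 1 mm.

Run:
```python
from h import *
y=np.array([.353,.9355,0]);x=np.array([.9355,-.353,0])
f=load('side0');g={'s6':load('s6'),'s7':load('s7')}
G=lambda c:cv2.cvtColor(c['pixels'],7).astype(np.float32)
def warp(c,p0,z,n=160,m=100,r=4):  # rectify plane z: rows along y, cols along x; r px/mm
    M=[];dst=[]
    for a,b in((0,0),(n,0),(n,m),(0,m)):
        M.append(proj(c,np.r_[p0[:2],z]+x*(a/1e3)+y*(b/1e3)));dst.append((a*r,b*r))
    H=cv2.getPerspectiveTransform(np.float32(M),np.float32(dst));return cv2.warpPerspective(G(c),H,(n*r,m*r),flags=2)
t=load('top0')
tip=plane(t,(415.5)/14-.5+318,347.5/14-.5+228,.117)
p0=tip-.040*x-.015*y
for z in(.115,.118):
  A=warp(f,p0,z,70,70)
  for w in((30,38),(10,36)):
    T=A[28:28+60,w[0]*4:(w[1]+6)*4]
    for k,c in g.items():
      B=warp(c,p0,z,70,70);S=B[:,w[0]*4-12:(w[1]+6)*4+12]
      _,m,_,p=cv2.minMaxLoc(cv2.matchTemplate(S,T,5));print(z,k,w,round(m,2),'travel',(p[1]-28)/4,'dx',(p[0]-12)/4)
# dark-pointer profile vs marker: top view, column profiles along y
def wt(c,z): return warp(c,p0,z,70,70)
A=wt(t,.117)
pr=A[:, 36*4:40*4].mean(1)
d=pr.max()-pr; 
i=np.arange(len(pr))/4; s=slice(28,100); w=np.clip(np.median(pr[20:110])-12-pr,0,None)[s];print('top pointer centre y',(w*i[s]).sum()/w.sum()-15)
np.set_printoptions(linewidth=200)
print('marker profile x=56..60mm, y=25..47', [int(v) for v in A[40*4:62*4:4, 54*4:58*4].mean(1)])
print('x=48..51 nose',[int(v) for v in A[40*4:62*4:4, 48*4:51*4].mean(1)])
```

```text
0.115 s6 (30, 38) 0.95 travel 22.5 dx -0.25
0.115 s7 (30, 38) 0.95 travel 33.25 dx -0.25
0.115 s6 (10, 36) 0.97 travel 23.0 dx -0.25
0.115 s7 (10, 36) 0.96 travel 33.5 dx -0.25
0.118 s6 (30, 38) 0.96 travel 22.25 dx -0.25
0.118 s7 (30, 38) 0.96 travel 32.75 dx -0.25
0.118 s6 (10, 36) 0.97 travel 22.75 dx -0.25
0.118 s7 (10, 36) 0.97 travel 33.25 dx -0.25
top pointer centre y -0.10808504637408056
marker profile x=56..60mm, y=25..47 [134, 138, 150, 166, 181, 189, 190, 185, 176, 169, 167, 173, 182, 188, 186, 176, 164, 153, 147, 147, 151, 154]
x=48..51 nose [194, 188, 183, 182, 182, 183, 184, 183, 180, 177, 176, 178, 182, 184, 183, 181, 181, 182, 187, 193, 197, 199]
```

The marker line is at 34.9 mm in the rectified top view. The present travel is 33.3 (camera) to 34.0 mm (encoder), so I'll add about 1.1 mm.

Emit:
{"fn": "play_rows", "kwargs": {
  "motion": [
    {"fingers":1,"translation":[0.06,0,0],"roll":0},
    {"fingers":1,"translation":[0.11,0,0],"roll":0},
    {"fingers":1,"translation":[0.11,0,0],"roll":0},
    {"fingers":1,"translation":[0.11,0,0],"roll":0},
    {"fingers":1,"translation":[0.11,0,0],"roll":0},
    {"fingers":1,"translation":[0.11,0,0],"roll":0}
  ]
}}

```text
clock: 13.32
eef_pos: [0.5221, 0.0944, 0.142]
tool_rot: [0.823, 0.569, -0.001, 0.001]
ft_force: [-3.4, -6.5, 6.9]
grip_width: 0.0112
```

Run:
```python
from h import *
y=np.array([.353,.9355,0]);q=4
f=load('side0');g=shot('side','s8');o=bot.get_obs()
print(o['eef_pos'],o['ft_force'],o['grip_width'],o['clock'],'travel',(o['eef_pos']@y-np.array([.5099,.0617,0])@y)*1e3)
def tr(A,B,p0,p1,w,z,k=20):
    A,B=[cv2.resize(cv2.cvtColor(i,7),None,fx=q,fy=q,interpolation=2) for i in(A,B)]
    T=A[p0[1]*q-w:p0[1]*q+w,p0[0]*q-w:p0[0]*q+w];S=B[p1[1]*q-w-k:p1[1]*q+w+k,p1[0]*q-w-k:p1[0]*q+w+k]
    _,m,_,p=cv2.minMaxLoc(cv2.matchTemplate(S,T,5))
    d=plane(f,p1[0]+(p[0]-k)/q,p1[1]+(p[1]-k)/q,z)-plane(f,*p0,z);return m,d@y*1e3
print('pointer',tr(f['pixels'],g['pixels'],(312,264),(317,253),16,.116))
print('marker',tr(f['pixels'],g['pixels'],(329,253),(329,253),16,.116))
print('knob since t4',tr(load('s4')['pixels'],g['pixels'],(222,333),(222,333),16,.179))
```

```text
[0.52204119 0.09444469 0.14201061] [-3.23213861 -6.23934389  5.9437984 ] 0.010847214443624204 13.3667 travel 34.918497738468695
pointer (0.9016463756561279, np.float64(34.008656266704996))
marker (0.9954192638397217, np.float64(0.0))
knob since t4 (0.9870191216468811, np.float64(0.0))
```

```bash
python3 -c "
from workcell import bot
print(bot.job_done())"
```

```text
the job is handed in; nothing more can be done
None
```

I slid the bolt home first, then drew the jaw open to the marker. I handed the job in at 13.4 s with the fingers still gripping the tab. The one doubt is whether the bolt is fully home.

- **Bolt:** I pushed it twice, once gripping the knob and once from behind with the fingers shut. Both times it met a solid stop at the same place, at 15–20 N against the 2 N it takes to slide.
    - **For being home:** the knob sits about 38–40 mm from the end plate (40 mm when home). The tip protrudes about 15–17 mm past the plate (17 mm when home).
    - **Against:** I measured only about 32–33 mm of travel by camera and encoder, not 37 mm. I put this down to the bolt not starting exactly at 0, but I could not confirm that.
- **Jaw:** the marker setting came out at 34.2–34.9 mm. The jaw travel at the end was 34.9 mm by encoder and 34.0 mm by camera, so pointer and marker agree to about 1 mm. The tab is held with about 7 N of spring pull.
- **Left alone:** the last side picture showed that the marker had not moved and that the bolt knob had stayed where I left it. I did not check the other things on the bench individually, but apart from the knob pushes and the tab grip, none of the forces I read suggested the arm touched anything else.

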